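# Check three pots back into the store

### The arm

A 6-joint arm with a two-finger parallel gripper is mounted at the origin on the work surface. World frame = base frame: x ahead of the robot, y to its left, z up, the work surface at z = 0. Lengths are in m, angles in rad, forces in N, time in s.
With the tool pointing down it reaches from about 0.325 to 0.875 m from the base axis. Payload 4.4 kg.
Tool frame: the origin (TCP) lies midway between the tips of the shut fingers; the grasp point (between the pads) lies 19 mm behind it (robot.grip_depth is the distance from the TCP to the grasp point, in m); z points along the fingers, y is the line along which they close (so a half turn about z gives the same grasp; the last joint's range is limited). The gripper opens to 85 mm and grips with 20 to 120 N. Pads are 22 mm wide; open, the fingers measure 114 mm over their backs; the gripper's body (76 mm by 85 mm) begins 54 mm behind the grasp point. The pads swing forward as they close: fully open they stand 13 mm farther back than shut.
Start: joints at [1.026, 0.207, 1.542, -0, 1.393, -0.15], TCP at [0.221, 0.531, 0.231] pointing down, gripper open.
Joint ranges: [-2.73, 2.73], [-0.86, 2.22], [0.23, 2.46], [-1.11, 4.25], [0.08, 2.63], [-2.82, 2.82]. Speed limits (rad/s): [2.79, 2.79, 3.14, 3.14, 3.14, 3.14].

### API

Orientations are given as [roll, pitch, yaw] about the fixed x, y, z axes, in that order (R = Rz(yaw) Ry(pitch) Rx(roll)).
In Python, from rig import readout, capture, calibration, close_job, robot gives the robot as it stands.
- The arm moves only by the tool drive_tool, never from a script. Its argument "rows" is a list of rows, each an object with "translation": the shift along the tool's x, y, z normalised to -1 to 1, where 1 is 40 cm, a list of three; "delta_rot": the turn, a rotation vector about the tool's x, y, z normalised to -1 to 1, where 1 is 60 degrees, a list of three; "hand": the opening in per cent of the stroke, from 0 (shut) to 100 (fully open). In form: [{"translation": [x, y, z], "delta_rot": [ax, ay, az], "hand": hand}, ...]. A call has 1 to 12 rows; each row is the pose to reach, as a shift and turn from the pose commanded when the call began, along the tool's axes at that moment; what a row does not reach only later rows make up. A row lasts 1/10 s, in which the tool goes at most 50 mm and 8.59 degrees, less where a joint would pass 70% of its speed; a pose out of reach is approached as far as the arm can. A call with a number of a shift or a turn outside -1 to 1 is refused whole. A call with a gripper value outside its range is refused whole. The fingers move at their own pace and stop on an object; the grip force is fixed at half the most. Time passes only in rows, so rows that repeat a pose let the fingers close. It gives the time, the measured TCP pose, the force, the opening and the grip force at its end, in the units of the state.
- readout.sense(): the state, without advancing time (a new reading comes with each control period).
- capture(name): name is "side" or "top"; returns the picture (384x512x3 uint8, blue, green, red); there is no depth.
- calibration(name): a dict with "mtx" (3x3 intrinsics, pixels), "distortion" ([k1, k2, p1, p2, k3] as OpenCV has them; the pictures are not rectified), "pose" (4x4, takes a point from camera to world coordinates). Camera axes: x right, y down, z forward; pixel columns grow to the right and rows downward; lengths in m; the calibration is good to about 2 mm. A picture is of the moment at which its call begins. calibration takes no time and is no camera call.
- close_job(): hands the job in; it is judged then, once.
The state is a dict: "t": time; "q": joint angles; "joint_velocities": joint speeds; "joint_efforts": joint torques, N m; "eef_pos": TCP position; "tool_rot": TCP orientation; "ft_force": force on the tool from outside, world axes, zero at the start; "wrist_torque": the same for the moment, N m; "width": finger opening in m; "grasp_force": force on a finger pad.
Only numpy, scipy, OpenCV 4.12 (cv2) and the standard library are available. Lean on these libraries where they do the work, as an engineer would, in place of code of your own. Each camera call takes 0.05 s, during which the arm holds its last target. There are 200 camera calls.

### The job

Check three pots back in by lightly pressing the blue button on each one's pad down with the fingertips until it stays down: first the yellow jug's, then the dark grey pot's, then the red-striped pot's, in that order. Leave the button of the broken terracotta bowl alone, press gently, and do not move, tip or lift any of the pots.

Things in the scene. Friction and masses are not known exactly. Their poses are not given: they have to be found in the camera images.
- jug: The yellow-ochre glazed jug with one loop handle and two olive rings round its belly: 84 mm across the belly (handle reaches 60 mm from the axis), 95 mm high. Loose, stands on its own check-in pad. Origin: centre of its underside, z up.
- jug_pad: White check-in pad, fixed to the table, that carries the yellow-ochre glazed jug: 240 mm (its x) x 115 mm (its y), 24 mm thick, lying flat. Origin: centre of its underside. The pot stands on a round grey felt spot at -55 mm along the pad's x, the button is at +75 mm along it (the end away from the robot). All four pads look alike and stand in a rough row across the table, in any order.
- jug_button_top (a point): Centre of the top face of that pad's blue round button, 40 mm in diameter; it goes down with the button. Untouched it is 44 mm above the table (20 mm proud of the pad), fully down 32 mm above the table (8 mm proud).
- jug_button (a joint): How far that button is pushed down, m: 0 untouched, 0.012 at its stop; counts as pressed from 0.008. It gives way under a steady 3 to 4 N, has no spring and stays where it is left. Its blue cap is sprung (3 N per mm, up to 6 mm): it sinks 1 mm before the button moves, more against the stop, and springs back. Button and pad take at most 20 N.
- dark: The dark grey, nearly black round pot without handle: 92 mm across the belly, 90 mm high. Loose, stands on its own check-in pad. Origin: centre of its underside, z up.
- dark_pad: White check-in pad, fixed to the table, that carries the dark grey pot: 240 mm (its x) x 115 mm (its y), 24 mm thick, lying flat. Origin: centre of its underside. The pot stands on a round grey felt spot at -55 mm along the pad's x, the button is at +75 mm along it (the end away from the robot). All four pads look alike and stand in a rough row across the table, in any order.
- dark_button_top (a point): Centre of the top face of that pad's blue round button, 40 mm in diameter; it goes down with the button. Untouched it is 44 mm above the table (20 mm proud of the pad), fully down 32 mm above the table (8 mm proud).
- dark_button (a joint): How far that button is pushed down, m: 0 untouched, 0.012 at its stop; counts as pressed from 0.008. It gives way under a steady 3 to 4 N, has no spring and stays where it is left. Its blue cap is sprung (3 N per mm, up to 6 mm): it sinks 1 mm before the button moves, more against the stop, and springs back. Button and pad take at most 20 N.
- striped: The cream pot with upright dark-red stripes, no handle: 88 mm across the belly, 100 mm high. Loose, stands on its own check-in pad. Origin: centre of its underside, z up.
- striped_pad: White check-in pad, fixed to the table, that carries the cream pot: 240 mm (its x) x 115 mm (its y), 24 mm thick, lying flat. Origin: centre of its underside. The pot stands on a round grey felt spot at -55 mm along the pad's x, the button is at +75 mm along it (the end away from the robot). All four pads look alike and stand in a rough row across the table, in any order.
- striped_button_top (a point): Centre of the top face of that pad's blue round button, 40 mm in diameter; it goes down with the button. Untouched it is 44 mm above the table (20 mm proud of the pad), fully down 32 mm above the table (8 mm proud).
- striped_button (a joint): How far that button is pushed down, m: 0 untouched, 0.012 at its stop; counts as pressed from 0.008. It gives way under a steady 3 to 4 N, has no spring and stays where it is left. Its blue cap is sprung (3 N per mm, up to 6 mm): it sinks 1 mm before the button moves, more against the stop, and springs back. Button and pad take at most 20 N.
- bowl: The small broken terracotta bowl with a jagged, partly missing wall: 96 mm across, up to 69 mm high. Loose, stands on its own check-in pad. Origin: centre of its underside, z up.
- bowl_pad: White check-in pad, fixed to the table, that carries the small broken terracotta bowl: 240 mm (its x) x 115 mm (its y), 24 mm thick, lying flat. Origin: centre of its underside. The pot stands on a round grey felt spot at -55 mm along the pad's x, the button is at +75 mm along it (the end away from the robot). All four pads look alike and stand in a rough row across the table, in any order.
- bowl_button_top (a point): Centre of the top face of that pad's blue round button, 40 mm in diameter; it goes down with the button. Untouched it is 44 mm above the table (20 mm proud of the pad), fully down 32 mm above the table (8 mm proud).
- bowl_button (a joint): How far that button is pushed down, m: 0 untouched, 0.012 at its stop; counts as pressed from 0.008. It gives way under a steady 3 to 4 N, has no spring and stays where it is left. Its blue cap is sprung (3 N per mm, up to 6 mm): it sinks 1 mm before the button moves, more against the stop, and springs back. Button and pad take at most 20 N.
There are look-alikes about, which are no part of the job. Leave any pink, purple or turquoise look-alike of the jug alone.

How it is judged:
By the outcome, as a careful person would: the job done as asked, in the order asked, and still so for the second after the job is handed in, with the robot touching nothing.
It also fails if it takes over 64 s, if anything falls off the work surface, if the arm or the gripper's body presses on something with over 40 N, if the wrist force passes 120 N, or if a joint passes its speed limit or range.

## Working session

There is one attempt and no reset: what is moved stays moved. The work goes in short steps, Python scripts to look and compute and a tool call to move; the robot and the scene stay as the last step left them, time stands still between calls to the robot, and variables do not carry over. Pictures are saved under pics/ and viewed, at most 10 in all, crops included, and the job is handed in when it is done.

Besides the shell and the picture viewer there is one more tool, called after "Call:" by a JSON object that holds its "method" and its "body". drive_tool: Moves the arm, as the interface text tells. Scaled input: -1 to 1 covers 40 cm each way for a shift and 60 degrees each way for a turn. Its arguments: {"type":"object","properties":{"rows":{"type":"array","items":{"type":"object","properties":{"translation":{"type":"array","items":{"type":"number","minimum":-1,"maximum":1}},"delta_rot":{"type":"array","items":{"type":"number","minimum":-1,"maximum":1}},"hand":{"type":"number"}}}}},"required":["rows"]}

```bash
mkdir -p pics; python3 - <<'E'
from rig import readout,capture,calibration
import cv2
s=readout.sense();print({k:s[k] for k in('t','eef_pos','tool_rot','width','ft_force')})
for n in('top','side'):
    im=capture(n);cv2.imwrite(f'pics/{n}0.png',im)
    c=calibration(n);print(n,c)
E
```

```text
{'t': 0.0, 'eef_pos': array([0.22022129, 0.53031985, 0.2300853 ]), 'tool_rot': array([-3.13926046e+00, -3.65624485e-04,  2.74781670e+00]), 'width': 0.08526187786779982, 'ft_force': array([-0.02913494, -0.14051582, -0.2657249 ])}
top {'mtx': array([[492.28478181,   0.        , 258.92613755],
       [  0.        , 492.28478181, 192.99290583],
       [  0.        ,   0.        ,   1.        ]]), 'distortion': array([-0.20507128,  0.        ,  0.        ,  0.        ,  0.        ]), 'pose': array([[ 2.76030070e-02, -9.93284399e-01,  1.12357359e-01,
         3.16479290e-01],
       [-9.99618533e-01, -2.73236114e-02,  4.02608655e-03,
         7.75987467e-02],
       [-9.29040142e-04, -1.12425631e-01, -9.93659708e-01,
         1.42261033e+00],
       [ 0.00000000e+00,  0.00000000e+00,  0.00000000e+00,
         1.00000000e+00]])}
side {'mtx': array([[386.16541423,   0.        , 264.52035501],
       [  0.        , 386.16541423, 192.60946056],
       [  0.        ,   0.        ,   1.        ]]), 'distortion': array([-0.11661642,  0.        ,  0.        ,  0.        ,  0.        ]), 'pose': array([[ 0.95919756, -0.19050479,  0.20892096,  0.21238588],
       [-0.28267797, -0.63110189,  0.72235972, -0.75594754],
       [-0.00576257, -0.75194304, -0.6592029 ,  0.8594285 ],
       [ 0.        ,  0.        ,  0.        ,  1.        ]])}
```

View pics/top0.png

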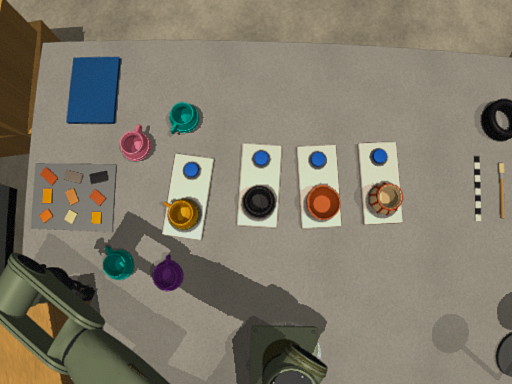

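View pics/side0.png

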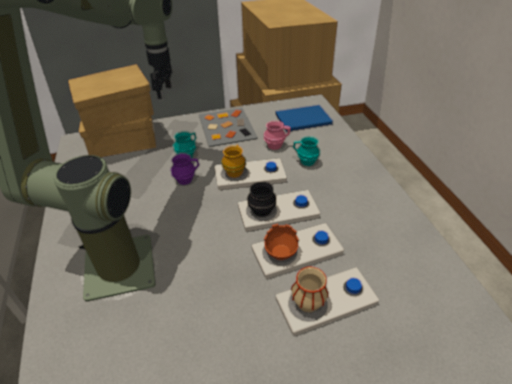

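The top picture shows these pots, each with its button:
- yellow jug at (183,213), button at (191,170)
- dark pot at (260,201), button at (261,158)
- bowl at (323,202), button at (318,159), which I leave alone
- striped pot at (385,198), button at (379,156)

The pink (135,144), turquoise (184,117 and 118,264) and purple (167,274) jugs are look-alikes. The ochre jug on the leftmost pad is the one that fits. Next I'll measure the buttons and confirm in a crop.

```bash
cat > h.py <<'E'
import cv2,numpy as np
from rig import calibration
def ray(n,px,z):
    c=calibration(n);u=cv2.undistortPoints(np.float64([[px]]),c['mtx'],c['distortion'])[0,0]
    d=c['pose'][:3,:3]@[u[0],u[1],1];o=c['pose'][:3,3]
    return o+d*(z-o[2])/d[2]
E
python3 - <<'E'
from h import *
for n in('top','side'):
    im=cv2.imread(f'pics/{n}0.png');h=cv2.cvtColor(im,cv2.COLOR_BGR2HSV)
    m=cv2.inRange(h,(105,170,60),(125,255,255))
    k,_,st,ce=cv2.connectedComponentsWithStats(m)
    for i in range(1,k):
        if 40<st[i,4]<900: print(n,ce[i].round(1),st[i],ray(n,ce[i],.040).round(4))
im=cv2.imread('pics/top0.png')[130:250,150:415]
cv2.imwrite('pics/crop.png',cv2.resize(im,None,fx=3,fy=3,interpolation=cv2.INTER_CUBIC))
# pad corners (jug) at z=.024
for p in[(176,153),(214,157),(202,239),(164,234)]: print(ray('top',p,.024).round(3))
E
```

```text
top [87.3 66.1] [83 58 12 19 68] [0.8469 0.6161 0.04  ]
top [76.5 82.4] [ 70  61  14  41 181] [0.7951 0.6453 0.04  ]
top [97.5 70.8] [92 65 12 12 47] [0.8313 0.5818 0.04  ]
top [ 99.  104.5] [ 69  72  49  51 583] [0.7249 0.5666 0.04  ]
top [91.  84.2] [81 77 20 15 47] [0.7886 0.5982 0.04  ]
top [379.  155.8] [373 149  13  14 145] [ 0.5905 -0.2608  0.04  ]
top [261.  157.9] [255 151  13  14 147] [0.5738 0.0801 0.04  ]
top [317.6 158.8] [311 152  14  14 149] [ 0.5759 -0.0819  0.04  ]
top [190.9 169.4] [184 163  14  14 150] [0.5354 0.2793 0.04  ]
side [311.1 124.6] [293 120  38   9  76] [0.7707 0.4879 0.04  ]
side [270.9 166.5] [267 163   9   8  64] [0.5325 0.2682 0.04  ]
side [301.  200.8] [296 196  11  10  90] [0.5708 0.0714 0.04  ]
side [321.3 237.2] [315 232  13  12 118] [ 0.5724 -0.0899  0.04  ]
side [353.4 285.6] [347 279  14  14 159] [ 0.5873 -0.2681  0.04  ]
[0.585 0.328 0.024]
[0.576 0.216 0.024]
[0.339 0.241 0.024]
[0.349 0.351 0.024]
```

View pics/crop.png

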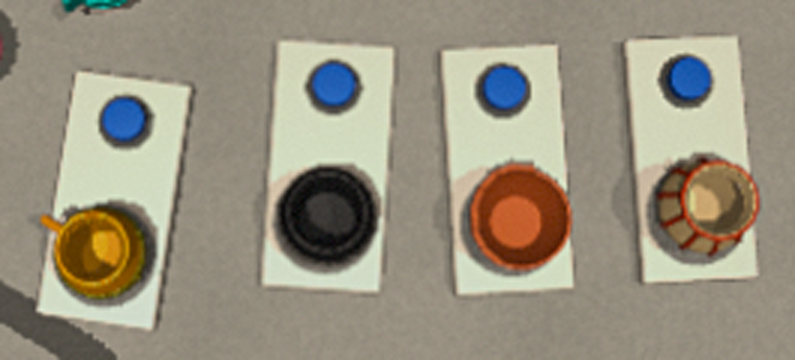

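The crop confirms it: the ochre jug with a handle is on the leftmost pad, then the dark pot, the bowl and the striped pot. The top-camera button positions match the pad geometry. I'll shut the fingers and move above the jug's button.

```bash
cat >> h.py <<'E'
from rig import readout
from scipy.spatial.transform import Rotation as R
def go(p):
    s=readout.sense();r=R.from_euler('xyz',s['tool_rot'])
    print((r.inv().apply(np.array(p)-s['eef_pos'])/.4).round(4), s['eef_pos'].round(4),s['ft_force'].round(2),s['width'].round(4),s['t'])
E
python3 -c "
from h import *
for p in [(190.9,169.4),(261,157.9),(379,155.8)]: print(ray('top',p,.043))
go((.536,.278,.10))"
```

```text
[0.53476269 0.27877326 0.043     ]
[0.57312306 0.08006276 0.043     ]
[ 0.58990704 -0.25999203  0.043     ]Traceback (most recent call last):
  File "<string>", line 4, in <module>
    go((.536,.278,.10))
    ~~^^^^^^^^^^^^^^^^^
  File "h.py", line 11, in go
    print((r.inv().apply(np.array(p)-s['eef_pos'])/.4).round(4), s['eef_pos'].round(4),s['ft_force'].round(2),s['width'].round(4),s['t'])
                                                                                                              ^^^^^^^^^^^^^^^^
AttributeError: 'float' object has no attribute 'round'
```

Call:
{"method": "drive_tool", "body": {"rows": [{"translation": [-0.971,-0.28,0],"delta_rot": [0,0,0],"hand": 0},{"translation": [-0.971,-0.28,0],"delta_rot": [0,0,0],"hand": 0},{"translation": [-0.971,-0.28,0],"delta_rot": [0,0,0],"hand": 0},{"translation": [-0.971,-0.28,0],"delta_rot": [0,0,0],"hand": 0},{"translation": [-0.971,-0.28,0],"delta_rot": [0,0,0],"hand": 0},{"translation": [-0.971,-0.28,0],"delta_rot": [0,0,0],"hand": 0},{"translation": [-0.971,-0.28,0],"delta_rot": [0,0,0],"hand": 0},{"translation": [-0.971,-0.28,0],"delta_rot": [0,0,0],"hand": 0},{"translation": [-0.971,-0.28,0],"delta_rot": [0,0,0],"hand": 0},{"translation": [-0.971,-0.28,0],"delta_rot": [0,0,0],"hand": 0},{"translation": [-0.971,-0.28,0],"delta_rot": [0,0,0],"hand": 0},{"translation": [-0.971,-0.28,0],"delta_rot": [0,0,0],"hand": 0}]}}

```text
t: 1.3
eef_pos: [0.5349, 0.2798, 0.2311]
tool_rot: [-3.141, -0.001, 2.75]
ft_force: [-0.4, -0.2, -0.0]
width: -0.0001
grasp_force: 0.0
```

```bash
sed -i "s/s\['width'\].round(4)/round(s['width'],4)/" h.py; python3 -c "
from h import *
go((.536,.278,.07))"
```

```text
[-0.0046 -0.0029  0.4027] [0.5349 0.2798 0.2311] [-0.4  -0.24 -0.03] -0.0001 1.3
```

Call:
{"method": "drive_tool", "body": {"rows": [{"translation": [-0.004,-0.002,0.1],"delta_rot": [0,0,0],"hand": 0},{"translation": [-0.004,-0.002,0.2],"delta_rot": [0,0,0],"hand": 0},{"translation": [-0.004,-0.002,0.3],"delta_rot": [0,0,0],"hand": 0},{"translation": [-0.004,-0.002,0.38],"delta_rot": [0,0,0],"hand": 0},{"translation": [-0.004,-0.002,0.42],"delta_rot": [0,0,0],"hand": 0},{"translation": [-0.004,-0.002,0.42],"delta_rot": [0,0,0],"hand": 0},{"translation": [-0.004,-0.002,0.42],"delta_rot": [0,0,0],"hand": 0}]}}

```text
t: 2.0
eef_pos: [0.5381, 0.2782, 0.0646]
tool_rot: [3.14, 0.002, 2.749]
ft_force: [0.3, 1.1, 0.6]
width: -0.0003
grasp_force: 0.0
```

```bash
python3 -c "
from h import *
from rig import capture
go((.536,.278,.05))
im=capture('side')[110:230,190:350];cv2.imwrite('pics/s1.png',cv2.resize(im,None,fx=4,fy=4,interpolation=cv2.INTER_CUBIC))"
```

```text
[ 0.0048 -0.0025  0.0365] [0.5381 0.2782 0.0646] [0.25 1.05 0.64] -0.0003 2.0
```

View pics/s1.png

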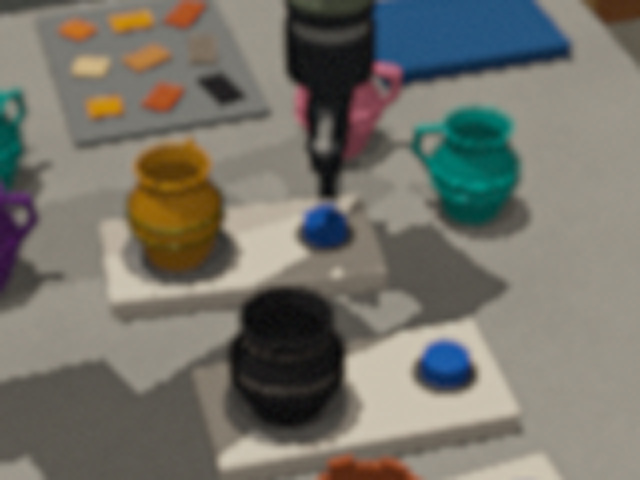

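The side crop shows the fingertips (328,195) directly above the jug pad's button (325,227), with the dark pot's button free at (445,365). I'll lower gently.

Call:
{"method": "drive_tool", "body": {"rows": [{"translation": [0,0,0.01],"delta_rot": [0,0,0],"hand": 0},{"translation": [0,0,0.02],"delta_rot": [0,0,0],"hand": 0},{"translation": [0,0,0.03],"delta_rot": [0,0,0],"hand": 0},{"translation": [0,0,0.035],"delta_rot": [0,0,0],"hand": 0},{"translation": [0,0,0.04],"delta_rot": [0,0,0],"hand": 0},{"translation": [0,0,0.043],"delta_rot": [0,0,0],"hand": 0},{"translation": [0,0,0.046],"delta_rot": [0,0,0],"hand": 0},{"translation": [0,0,0.049],"delta_rot": [0,0,0],"hand": 0},{"translation": [0,0,0.052],"delta_rot": [0,0,0],"hand": 0},{"translation": [0,0,0.052],"delta_rot": [0,0,0],"hand": 0}]}}

```text
t: 3.05
eef_pos: [0.5376, 0.2772, 0.0427]
tool_rot: [3.142, 0.0, 2.748]
ft_force: [-1.3, 0.3, 2.6]
width: 0.0
grasp_force: 1.0
```

Call:
{"method": "drive_tool", "body": {"rows": [{"translation": [0,0,0.0025],"delta_rot": [0,0,0],"hand": 0},{"translation": [0,0,0.005],"delta_rot": [0,0,0],"hand": 0},{"translation": [0,0,0.0075],"delta_rot": [0,0,0],"hand": 0},{"translation": [0,0,0.01],"delta_rot": [0,0,0],"hand": 0},{"translation": [0,0,0.0125],"delta_rot": [0,0,0],"hand": 0},{"translation": [0,0,0.015],"delta_rot": [0,0,0],"hand": 0},{"translation": [0,0,0.0175],"delta_rot": [0,0,0],"hand": 0},{"translation": [0,0,0.0175],"delta_rot": [0,0,0],"hand": 0}]}}

```text
t: 3.85
eef_pos: [0.5376, 0.2772, 0.0353]
tool_rot: [3.142, 0.0, 2.748]
ft_force: [-0.1, -0.4, 1.5]
width: -0.0004
grasp_force: 1.1
```

Call:
{"method": "drive_tool", "body": {"rows": [{"translation": [0,0,0.0025],"delta_rot": [0,0,0],"hand": 0},{"translation": [0,0,0.005],"delta_rot": [0,0,0],"hand": 0},{"translation": [0,0,0.0075],"delta_rot": [0,0,0],"hand": 0},{"translation": [0,0,0.0075],"delta_rot": [0,0,0],"hand": 0}]}}

```text
t: 4.25
eef_pos: [0.5376, 0.2772, 0.0324]
tool_rot: [3.141, 0.0, 2.748]
ft_force: [-0.2, -0.6, 2.1]
width: -0.0003
grasp_force: 1.1
```

Call:
{"method": "drive_tool", "body": {"rows": [{"translation": [0,0,0.0025],"delta_rot": [0,0,0],"hand": 0},{"translation": [0,0,0.004],"delta_rot": [0,0,0],"hand": 0},{"translation": [0,0,0.004],"delta_rot": [0,0,0],"hand": 0}]}}

```text
t: 4.55
eef_pos: [0.5376, 0.2772, 0.031]
tool_rot: [3.141, 0.0, 2.748]
ft_force: [-1.4, -0.7, 3.1]
width: -0.0002
grasp_force: 1.6
```

Call:
{"method": "drive_tool", "body": {"rows": [{"translation": [0,0,0.0025],"delta_rot": [0,0,0],"hand": 0},{"translation": [0,0,0.0025],"delta_rot": [0,0,0],"hand": 0},{"translation": [0,0,0.0025],"delta_rot": [0,0,0],"hand": 0}]}}

```text
t: 4.85
eef_pos: [0.5376, 0.2772, 0.0302]
tool_rot: [3.142, 0.0, 2.748]
ft_force: [-1.0, -0.9, 5.5]
width: 0.0
grasp_force: 2.6
```

5.5 N means the button is against its stop. I'll raise the tool and check.

Call:
{"method": "drive_tool", "body": {"rows": [{"translation": [0,0,-0.02],"delta_rot": [0,0,0],"hand": 0},{"translation": [0,0,-0.07],"delta_rot": [0,0,0],"hand": 0},{"translation": [0,0,-0.17],"delta_rot": [0,0,0],"hand": 0},{"translation": [0,0,-0.27],"delta_rot": [0,0,0],"hand": 0},{"translation": [0,0,-0.27],"delta_rot": [0,0,0],"hand": 0},{"translation": [0,0,-0.27],"delta_rot": [0,0,0],"hand": 0}]}}

```text
t: 5.45
eef_pos: [0.5382, 0.2775, 0.1394]
tool_rot: [3.14, 0.002, 2.748]
ft_force: [-0.6, 0.3, -0.5]
width: -0.0001
grasp_force: 0.0
```

```bash
python3 -c "
from h import *
from rig import capture
go((.574,.079,.14))
im=capture('side')[110:230,190:350];cv2.imwrite('pics/s2.png',cv2.resize(im,None,fx=4,fy=4,interpolation=cv2.INTER_CUBIC))"
```

```text
[-0.2729 -0.424  -0.0018] [0.5382 0.2775 0.1394] [-0.61  0.32 -0.5 ] -0.0001 5.45
```

View pics/s2.png

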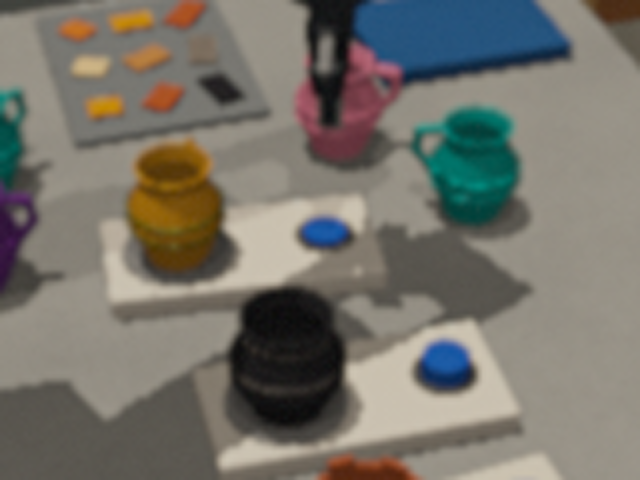

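The jug's button (325,232) is now low, while the dark pot's (445,365) still stands proud. The jug hasn't moved. Next is the dark pot's button.

Call:
{"method": "drive_tool", "body": {"rows": [{"translation": [-0.273,-0.424,0],"delta_rot": [0,0,0],"hand": 0},{"translation": [-0.273,-0.424,0],"delta_rot": [0,0,0],"hand": 0},{"translation": [-0.273,-0.424,0],"delta_rot": [0,0,0],"hand": 0},{"translation": [-0.273,-0.424,0],"delta_rot": [0,0,0],"hand": 0},{"translation": [-0.273,-0.424,0],"delta_rot": [0,0,0],"hand": 0},{"translation": [-0.273,-0.424,0],"delta_rot": [0,0,0],"hand": 0},{"translation": [-0.273,-0.424,0.07],"delta_rot": [0,0,0],"hand": 0},{"translation": [-0.273,-0.424,0.14],"delta_rot": [0,0,0],"hand": 0},{"translation": [-0.273,-0.424,0.2],"delta_rot": [0,0,0],"hand": 0},{"translation": [-0.273,-0.424,0.22],"delta_rot": [0,0,0],"hand": 0},{"translation": [-0.273,-0.424,0.22],"delta_rot": [0,0,0],"hand": 0},{"translation": [-0.273,-0.424,0.22],"delta_rot": [0,0,0],"hand": 0}]}}

```text
t: 6.7
eef_pos: [0.5737, 0.0796, 0.0504]
tool_rot: [3.141, 0.001, 2.749]
ft_force: [0.8, -0.7, 0.8]
width: 0.0001
grasp_force: 0.0
```

Call:
{"method": "drive_tool", "body": {"rows": [{"translation": [0,0,0.008],"delta_rot": [0,0,0],"hand": 0},{"translation": [0,0,0.013],"delta_rot": [0,0,0],"hand": 0},{"translation": [0,0,0.016],"delta_rot": [0,0,0],"hand": 0},{"translation": [0,0,0.019],"delta_rot": [0,0,0],"hand": 0},{"translation": [0,0,0.022],"delta_rot": [0,0,0],"hand": 0},{"translation": [0,0,0.025],"delta_rot": [0,0,0],"hand": 0},{"translation": [0,0,0.028],"delta_rot": [0,0,0],"hand": 0},{"translation": [0,0,0.031],"delta_rot": [0,0,0],"hand": 0},{"translation": [0,0,0.034],"delta_rot": [0,0,0],"hand": 0},{"translation": [0,0,0.037],"delta_rot": [0,0,0],"hand": 0},{"translation": [0,0,0.04],"delta_rot": [0,0,0],"hand": 0},{"translation": [0,0,0.04],"delta_rot": [0,0,0],"hand": 0}]}}

```text
t: 7.9
eef_pos: [0.5736, 0.0786, 0.0339]
tool_rot: [3.141, 0.001, 2.748]
ft_force: [2.0, -0.5, 1.6]
width: 0.0006
grasp_force: 1.1
```

Call:
{"method": "drive_tool", "body": {"rows": [{"translation": [0,0,0.0025],"delta_rot": [0,0,0],"hand": 0},{"translation": [0,0,0.005],"delta_rot": [0,0,0],"hand": 0},{"translation": [0,0,0.0075],"delta_rot": [0,0,0],"hand": 0},{"translation": [0,0,0.0075],"delta_rot": [0,0,0],"hand": 0}]}}

```text
t: 8.3
eef_pos: [0.5736, 0.0786, 0.031]
tool_rot: [3.141, 0.001, 2.748]
ft_force: [0.6, 0.5, 3.1]
width: 0.0003
grasp_force: 1.5
```

Call:
{"method": "drive_tool", "body": {"rows": [{"translation": [0,0,0.0025],"delta_rot": [0,0,0],"hand": 0},{"translation": [0,0,0.0025],"delta_rot": [0,0,0],"hand": 0},{"translation": [0,0,0.0025],"delta_rot": [0,0,0],"hand": 0}]}}

```text
t: 8.6
eef_pos: [0.5737, 0.0786, 0.0304]
tool_rot: [3.141, 0.001, 2.748]
ft_force: [1.5, -0.6, 4.8]
width: 0.0
grasp_force: 2.5
```

Call:
{"method": "drive_tool", "body": {"rows": [{"translation": [0,0,-0.02],"delta_rot": [0,0,0],"hand": 0},{"translation": [0,0,-0.07],"delta_rot": [0,0,0],"hand": 0},{"translation": [0,0,-0.17],"delta_rot": [0,0,0],"hand": 0},{"translation": [0,0,-0.27],"delta_rot": [0,0,0],"hand": 0},{"translation": [0,0,-0.27],"delta_rot": [0,0,0],"hand": 0},{"translation": [0,0,-0.27],"delta_rot": [0,0,0],"hand": 0}]}}

```text
t: 9.2
eef_pos: [0.5731, 0.0787, 0.1387]
tool_rot: [3.141, 0.0, 2.748]
ft_force: [-0.1, 0.4, -0.3]
width: -0.0001
grasp_force: 0.0
```

```bash
python3 -c "
from h import *
from rig import capture
go((.591,-.261,.14))
im=capture('side')[140:330,210:400];cv2.imwrite('pics/s3.png',cv2.resize(im,None,fx=3,fy=3,interpolation=cv2.INTER_CUBIC))"
```

```text
[-0.3672 -0.7671 -0.0031] [0.5731 0.0787 0.1387] [-0.09  0.38 -0.27] -0.0001 9.2
```

View pics/s3.png

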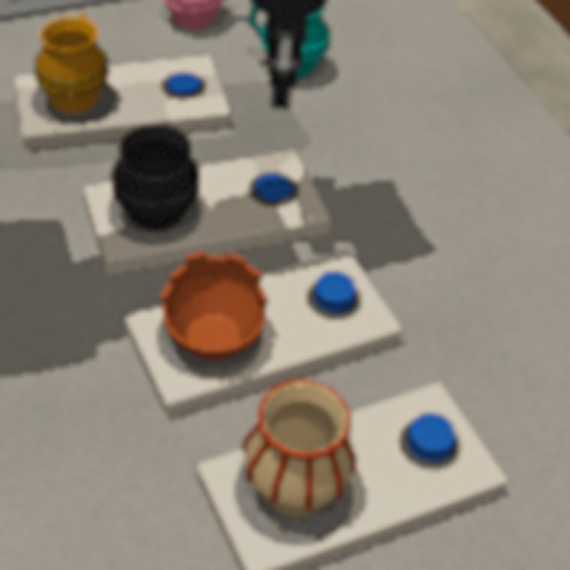

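The jug's (184,84) and dark pot's (274,187) buttons are down. The bowl's (335,292) and striped pot's (431,439) are still up. I'll cross over the bowl's pad at 0.14 m height to the striped pot's button.

Call:
{"method": "drive_tool", "body": {"rows": [{"translation": [-0.367,-0.767,0],"delta_rot": [0,0,0],"hand": 0},{"translation": [-0.367,-0.767,0],"delta_rot": [0,0,0],"hand": 0},{"translation": [-0.367,-0.767,0],"delta_rot": [0,0,0],"hand": 0},{"translation": [-0.367,-0.767,0],"delta_rot": [0,0,0],"hand": 0},{"translation": [-0.367,-0.767,0],"delta_rot": [0,0,0],"hand": 0},{"translation": [-0.367,-0.767,0],"delta_rot": [0,0,0],"hand": 0},{"translation": [-0.367,-0.767,0],"delta_rot": [0,0,0],"hand": 0},{"translation": [-0.367,-0.767,0],"delta_rot": [0,0,0],"hand": 0},{"translation": [-0.367,-0.767,0],"delta_rot": [0,0,0],"hand": 0},{"translation": [-0.367,-0.767,0],"delta_rot": [0,0,0],"hand": 0}]}}

```text
t: 10.25
eef_pos: [0.5899, -0.2592, 0.1358]
tool_rot: [3.14, -0.004, 2.748]
ft_force: [0.2, 0.3, -0.6]
width: -0.0004
grasp_force: 0.0
```

Call:
{"method": "drive_tool", "body": {"rows": [{"translation": [0,0,0.08],"delta_rot": [0,0,0],"hand": 0},{"translation": [0,0,0.16],"delta_rot": [0,0,0],"hand": 0},{"translation": [0,0,0.2],"delta_rot": [0,0,0],"hand": 0},{"translation": [0,0,0.21],"delta_rot": [0,0,0],"hand": 0},{"translation": [0,0,0.21],"delta_rot": [0,0,0],"hand": 0},{"translation": [0,0,0.21],"delta_rot": [0,0,0],"hand": 0}]}}

```text
t: 10.85
eef_pos: [0.5924, -0.2613, 0.0556]
tool_rot: [-3.141, 0.003, 2.748]
ft_force: [0.1, 0.1, 0.7]
width: -0.0001
grasp_force: 0.0
```

Call:
{"method": "drive_tool", "body": {"rows": [{"translation": [0,0,0.008],"delta_rot": [0,0,0],"hand": 0},{"translation": [0,0,0.016],"delta_rot": [0,0,0],"hand": 0},{"translation": [0,0,0.021],"delta_rot": [0,0,0],"hand": 0},{"translation": [0,0,0.024],"delta_rot": [0,0,0],"hand": 0},{"translation": [0,0,0.027],"delta_rot": [0,0,0],"hand": 0},{"translation": [0,0,0.03],"delta_rot": [0,0,0],"hand": 0},{"translation": [0,0,0.033],"delta_rot": [0,0,0],"hand": 0},{"translation": [0,0,0.036],"delta_rot": [0,0,0],"hand": 0},{"translation": [0,0,0.039],"delta_rot": [0,0,0],"hand": 0},{"translation": [0,0,0.042],"delta_rot": [0,0,0],"hand": 0},{"translation": [0,0,0.045],"delta_rot": [0,0,0],"hand": 0},{"translation": [0,0,0.045],"delta_rot": [0,0,0],"hand": 0}]}}

```text
t: 12.05
eef_pos: [0.591, -0.261, 0.0356]
tool_rot: [-3.142, -0.0, 2.748]
ft_force: [-1.1, -0.9, 2.0]
width: 0.0003
grasp_force: 1.1
```

Call:
{"method": "drive_tool", "body": {"rows": [{"translation": [0,0,0.0025],"delta_rot": [0,0,0],"hand": 0},{"translation": [0,0,0.005],"delta_rot": [0,0,0],"hand": 0},{"translation": [0,0,0.0075],"delta_rot": [0,0,0],"hand": 0},{"translation": [0,0,0.01],"delta_rot": [0,0,0],"hand": 0},{"translation": [0,0,0.012],"delta_rot": [0,0,0],"hand": 0},{"translation": [0,0,0.012],"delta_rot": [0,0,0],"hand": 0}]}}

```text
t: 12.65
eef_pos: [0.5911, -0.261, 0.0311]
tool_rot: [-3.142, 0.0, 2.748]
ft_force: [-1.8, -0.1, 2.6]
width: 0.0002
grasp_force: 1.4
```

Call:
{"method": "drive_tool", "body": {"rows": [{"translation": [0,0,0.002],"delta_rot": [0,0,0],"hand": 0},{"translation": [0,0,0.002],"delta_rot": [0,0,0],"hand": 0},{"translation": [0,0,0.002],"delta_rot": [0,0,0],"hand": 0}]}}

```text
t: 12.95
eef_pos: [0.5912, -0.2611, 0.0306]
tool_rot: [-3.141, 0.0, 2.748]
ft_force: [-2.7, -0.3, 3.7]
width: -0.0003
grasp_force: 2.2
```

Call:
{"method": "drive_tool", "body": {"rows": [{"translation": [0,0,-0.02],"delta_rot": [0,0,0],"hand": 0},{"translation": [0,0,-0.07],"delta_rot": [0,0,0],"hand": 0},{"translation": [0,0,-0.17],"delta_rot": [0,0,0],"hand": 0},{"translation": [0,0,-0.27],"delta_rot": [0,0,0],"hand": 0},{"translation": [0,0,-0.35],"delta_rot": [0,0,0],"hand": 0},{"translation": [0,0,-0.35],"delta_rot": [0,0,0],"hand": 0},{"translation": [0,0,-0.35],"delta_rot": [0,0,0],"hand": 0}]}}

```text
t: 13.65
eef_pos: [0.5919, -0.2612, 0.1716]
tool_rot: [-3.141, 0.003, 2.748]
ft_force: [0.1, -0.2, -0.6]
width: -0.0001
grasp_force: 0.0
```

```bash
python3 -c "
from h import *
from rig import capture
im=capture('side')[140:330,210:400];cv2.imwrite('pics/s4.png',cv2.resize(im,None,fx=3,fy=3,interpolation=cv2.INTER_CUBIC))"
```

```text
(no output)
```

View pics/s4.png

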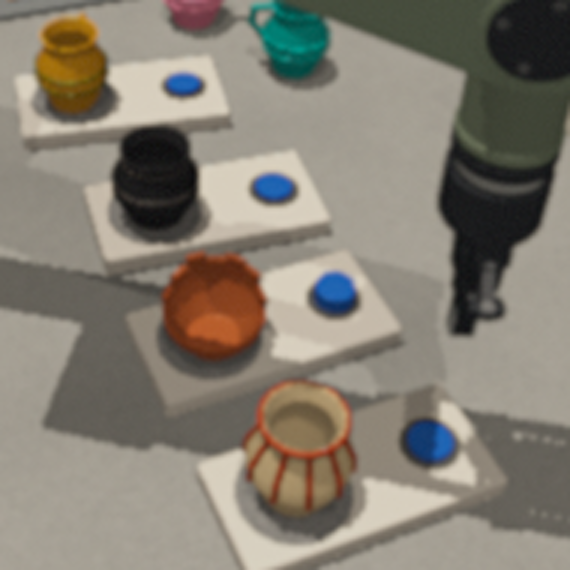

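The buttons of the jug (184,84), dark pot (274,187) and striped pot (429,442) are down. The bowl's (335,292) is still proud, no pot has moved, and the arm is clear, so I'm handing in.

```bash
python3 -c "
from rig import close_job
print(close_job())"
```

```text
the job is handed in; nothing more can be done
None
```

I pressed the jug's, dark pot's and striped pot's buttons in that order and all three stay down; the bowl's button was left alone, no pot moved, and the job is handed in at about 14 s.

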